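# Unplug the test gauge from the bench air coupler and stow it in its sliding-lid chest

### The job

The pressure check is finished: draw back the sleeve of the air coupler so that the test gauge springs loose, let the sleeve snap fully forward again, and pull the gauge out. Put the gauge away in the grey chest, lying on the blue pad: slide the lid of that bay past its neighbour, leave the other bay shut, and lay the gauge down without dropping it. Leave everything else on the bench where it is.

Things in the scene. Friction and masses are not known exactly. Their poses are not given: they have to be found in the camera images.
- air_unit: compressed-air unit fixed on the bench: grey filter and regulator, steel foot plate, and at one end a brass quick coupler with a steel sleeve. Origin on the bench below the coupler's mouth; z up. The coupler's axis is level, 118 mm up, and runs from the mouth along the unit's +y. A 26 mm brass hexagon begins 52 mm, the regulator (46 mm wide, up to 62 mm above the axis) 80 mm behind the mouth.
- mouth (a point): centre of the coupler's mouth, on its axis (118 mm above the bench), axes of air_unit: +y leads into the coupler, the plug comes out along -y.
- sleeve (a joint): how far the coupler's sleeve is drawn back towards the regulator, air_unit's +y (m): 0 = fully forward, 0.010 = fully back. Its spring pushes forward, 5 N at 0, 13 N at 0.010. At about 0.006 the plug, 34 mm deep until then, unlocks and the valve spring shoves the gauge 12 to 17 mm out; it then hangs loosely in the mouth, drooping a little. While locked it withstands a pull of 30 N.
- sleeve_grip (a point): middle of the sleeve, on the coupler's axis, moves with it; axes of air_unit. The knurled steel sleeve is 31 mm in diameter and 32 mm long (16 mm each way along y from here). Free space above and on both sides of it.
- gauge: plug-in test gauge, loose, about 0.2 kg, plugged into the coupler at the start, white dial up: black round case 51 mm in diameter, 26 mm thick; brass hexagon 24 mm across flats; steel plug 15 mm in diameter. Origin in the middle of the case; own z = out of the dial, +y = along the plug: hexagon from 32 to 70 mm, plug from 70 to 108 mm. 133 mm long in all.
- gauge_grip (a point): middle of the gauge's brass hexagon, on its axis, 51 mm along +y from the gauge's origin, near its centre of mass; axes of the gauge; two flats face its +x and -x. With the gauge lying dial up it is 13 mm above what it lies on.
- plug_end (a point): centre of the plug's end face, 108 mm along the gauge's +y; axes of the gauge.
- chest: low grey chest fixed on the bench, 240 mm (x) by 460 mm (y), walls 6 mm, ends and side rails 82 mm high; a partition across its middle makes two bays, floors 8 mm above the bench. Two clear lids with orange bars run along y past each other in a double track. Origin under its centre, on the bench.
- lid_left (a joint): how far the lid over the chest's +y bay (upper track, plate's top 78 mm above the bench) is open (m): 0 = shut, 0.172 = open. It slides along the chest's -y over its neighbour, friction about 2 N, stays where left. Fully open, 174 mm at the +y end is clear.
- lid_right (a joint): how far the lid over the chest's -y bay (lower track, plate's top 70 mm above the bench) is open (m): 0 = shut, 0.172 = open. It slides along the chest's +y under its neighbour, friction about 2 N, stays where left. Fully open, 174 mm at the -y end is clear.
- lid_left_bar (a point): middle of the top of lid_left's upright orange bar: 100 mm along x, 12 mm thick along y, top 106 mm above the bench, 28 mm above the plate; 202 mm along +y from the chest's centre when shut, 16 mm from the 82 mm high end wall. Moves with the lid; axes of the chest.
- lid_right_bar (a point): middle of the top of lid_right's upright orange bar: 100 mm along x, 12 mm thick along y, top 106 mm above the bench, 36 mm above the plate; 202 mm along -y from the chest's centre when shut, 16 mm from the 82 mm high end wall. Moves with the lid; axes of the chest.
- liner: blue foam pad, the gauge's place: 200 mm (x) by 165 mm (y), 6 mm thick, fixed on the floor of one bay, 137 mm along +y or -y from the chest's centre. Origin under its centre (8 mm above the bench); axes of the chest.
- scraper: a scraper with a red handle, 200 mm long; a bystander, to be left alone; origin within its outline, on its underside.
- screwdriver: a screwdriver with a yellow handle, 170 mm long; a bystander, to be left alone; origin within its outline, on its underside.
- cleaner: a white bottle, 60 mm in diameter and 140 mm tall, standing; a bystander, to be left alone; origin within its outline, on its underside.
- nozzle_jar: a small glass jar with a black cap, 52 mm in diameter and 55 mm tall, standing; a bystander, to be left alone; origin within its outline, on its underside.
- glue_stick: a green glue stick, 28 mm in diameter and 95 mm tall, standing; a bystander, to be left alone; origin within its outline, on its underside.
- printed_bracket: a small orange printed angle bracket, 50 by 32 by 32 mm, lying near or below the gauge; a bystander, to be left alone; origin within its outline, on its underside.
- stock_bin: a red divided bin of small stock, 190 by 160 by 42 mm, in the other bay of the chest; a bystander, to be left alone; origin within its outline, on its underside.

How it is judged:
By the outcome, as a careful person would: the job done as asked, in the order asked, and still so for the second after the job is handed in, with the robot touching nothing.
It also fails if it takes over 70 s, if anything falls off the work surface, if the arm or the gripper's body presses on something with over 40 N, if the wrist force passes 120 N, or if a joint passes its speed limit or range.

### The arm

A 6-joint arm with a two-finger parallel gripper is mounted at the origin on the work surface. World frame = base frame: x ahead of the robot, y to its left, z up, the work surface at z = 0. Lengths are in m, angles in rad, forces in N, time in s.
With the tool pointing down it reaches from about 0.3 to 0.875 m from the base axis. Payload 6.4 kg.
Tool frame: the origin (TCP) lies midway between the tips of the shut fingers; the grasp point (between the pads) lies 19 mm behind it (arm.tcp_to_grasp is the z of the grasp point in the tool frame, in m); z points along the fingers, x is the direction in which the jaws open and shut, and the axes are right-handed (so a half turn about z gives the same grasp; the last joint's range is limited). The gripper opens to 88 mm and grips with 3 to 60 N. Pads are 18 mm wide; open, the fingers measure 123 mm over their backs; the gripper's body (75 mm by 187 mm) begins 45 mm behind the grasp point.
Start: joints at [0.975, 0.181, 1.607, -0, 1.354, -0.206], TCP at [0.218, 0.532, 0.217] pointing down, gripper open.
Joint ranges: [-2.99, 2.99], [-0.89, 2.07], [0.3, 2.58], [-1.14, 4.28], [0, 2.63], [-3.12, 3.12]. Speed limits (rad/s): [2.57, 2.57, 3.01, 3.14, 3.14, 3.14].

### API

Orientations are given as a 3x3 rotation matrix whose columns are the frame's x, y, z axes.
In Python, from workcell import arm, imaging gives the robot as it stands.
- The arm moves only by the tool send_rows, never from a script. Its argument "moves" is a list that holds one entry, the list of rows, each a list of 6 numbers: the shift along the tool's x, y, z in mm, then the turn, a rotation vector about the tool's x, y, z in rad. In form: [[[tx, ty, tz, ax, ay, az], ...]]. A call has 1 to 12 rows; each row is the pose to reach, as a shift and turn from the pose commanded when the call began, along the tool's axes at that moment; what a row does not reach only later rows make up. A row lasts 1/8 s, in which the tool goes at most 62.5 mm and 10.7 degrees, less where a joint would pass 70% of its speed; a pose out of reach is approached as far as the arm can. A call with a gripper value outside its range is refused whole. "grip" is the opening, from -1 (shut) to 1 (fully open), so that 0 is half open, set as the call begins (left out, the last holds). The fingers move at their own pace and stop on an object; the grip force is fixed at half the most. Time passes only in rows, so rows that repeat a pose let the fingers close. It gives the time, the measured TCP pose, the force and the opening at its end, in the units of the state.
- arm.state(): the state, without advancing time (a new reading comes with each control period).
- imaging.capture(name): name is "scene" or "top" or "wrist"; returns the picture (400x640x3 uint8, red, green, blue); there is no depth.
- imaging.camera_params(name): a dict with "mtx" (3x3 intrinsics, pixels), "R" (3x3) and "t" (3): a world point X has camera coordinates R X + t. Camera axes: x right, y down, z forward; pixel columns grow to the right and rows downward; lengths in m; the calibration is good to about 2 mm. A picture is of the moment at which its call begins: read the wrist's pose just before it. camera_params takes no time and is no camera call; for the wrist camera it gives the pose at the moment of the call.
- arm.finish_job(): hands the job in, once; it reports no verdict.
The state is a dict: "clock": time; "qpos": joint angles; "joint_vel": joint speeds; "joint_torque": joint torques, N m; "ee_pos": TCP position; "eef_rot": TCP orientation; "wrist_force": force on the tool from outside, world axes, zero at the start; "wrist_torque": the same for the moment, N m; "opening": finger opening in m.
Only numpy, scipy, OpenCV 4.12 (cv2) and the standard library are available. Lean on these libraries where they do the work, as an engineer would, in place of code of your own. Each camera call takes 0.05 s, during which the arm holds its last target. There are 200 camera calls.

## Working session

There is one attempt and no reset: what is moved stays moved. The work goes in short steps, Python scripts to look and compute and a tool call to move; the robot and the scene stay as the last step left them, time stands still between calls to the robot, and variables do not carry over. Pictures are saved under pics/ and viewed, about 8 in all and at most 12, crops included, and the job is handed in when it is done.

Besides the shell and the picture viewer there is one more tool, called after "Emit:" as name(argument=value, ...) on one line, values as JSON. send_rows: Moves the arm, as the interface text tells. Its arguments: {"type":"object","properties":{"moves":{"type":"array"},"grip":{"type":"number"}},"required":["moves"]}

```bash
mkdir -p pics; ls; python3 - <<'E'
from workcell import arm, imaging
import cv2, numpy as np
for n in ["scene","top"]:
    im=imaging.capture(n); cv2.imwrite(f"pics/{n}0.png",im[:,:,::-1])
    p=imaging.camera_params(n); print(n,np.round(p["mtx"],1).tolist(),np.round(p["R"],3).tolist(),np.round(p["t"],3).tolist())
s=arm.state(); print({k:np.round(v,3).tolist() for k,v in s.items()}, arm.tcp_to_grasp)
E
```

```text
pics
scene [[374.3, 0.0, 310.3], [0.0, 374.3, 196.9], [0.0, 0.0, 1.0]] [[-0.521, 0.854, -0.01], [0.569, 0.338, -0.75], [-0.637, -0.396, -0.662]] [0.346, -0.234, 1.338]
top [[378.8, 0.0, 317.5], [0.0, 378.8, 200.5], [0.0, 0.0, 1.0]] [[0.011, -1.0, -0.005], [-0.995, -0.01, -0.099], [0.099, 0.006, -0.995]] [-0.082, 0.543, 1.133]
{'clock': 0.1, 'qpos': [0.975, 0.181, 1.608, -0.0, 1.354, -0.206], 'joint_vel': [0.001, -0.002, -0.002, 0.001, 0.0, 0.001], 'joint_torque': [0.0, -43.482, -34.269, 0.07, 0.034, -0.0], 'ee_pos': [0.218, 0.531, 0.216], 'eef_rot': [[0.38, 0.925, -0.001], [0.925, -0.38, -0.001], [-0.002, -0.0, -1.0]], 'wrist_force': [0.062, -0.083, -0.601], 'wrist_torque': [0.005, 0.038, -0.075], 'opening': 0.088} -0.0187
```

View pics/scene0.png

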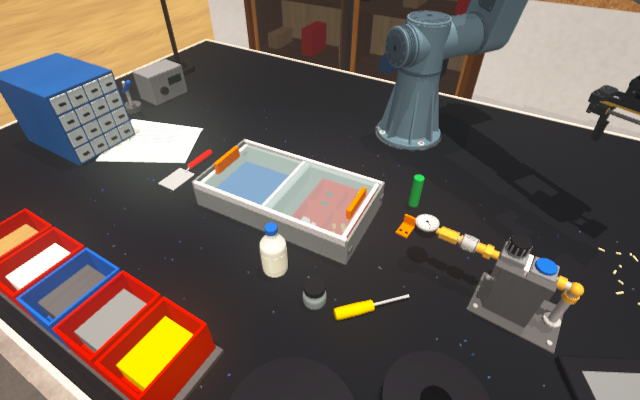

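View pics/top0.png

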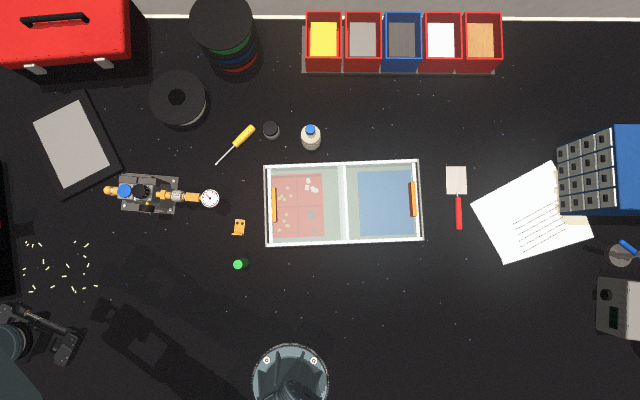

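Scene view: dial at (427,222), sleeve ≈(468,242), blue pad bay at left with bar (228,158). Top view: dial (209,198), sleeve ≈(178,196), blue bay at right with bar (412,198), red bin bay with bar (274,204).

```bash
cat > h.py <<'E'
import numpy as np, cv2
from workcell import arm, imaging
def ray(p,uv):
    M=np.array(p["mtx"]);R=np.array(p["R"]);t=np.array(p["t"])
    d=R.T@np.linalg.solve(M,[uv[0],uv[1],1.]); return -R.T@t, d/np.linalg.norm(d)
def plane(p,uv,z):
    c,d=ray(p,uv); return c+d*(z-c[2])/d[2]
def tri(obs):
    A=np.zeros((3,3));b=np.zeros(3);L=[ray(p,uv) for p,uv in obs]
    for c,d in L:
        P=np.eye(3)-np.outer(d,d);A+=P;b+=P@c
    X=np.linalg.solve(A,b)
    return X,[np.linalg.norm((np.eye(3)-np.outer(d,d))@(X-c)) for c,d in L]
def proj(p,X):
    v=np.array(p["mtx"])@(np.array(p["R"])@X+np.array(p["t"]));return v[:2]/v[2]
def blobs(im,lo,hi,amin=20):
    m=cv2.inRange(cv2.cvtColor(im,cv2.COLOR_RGB2HSV),np.array(lo),np.array(hi))
    n,l,s,c=cv2.connectedComponentsWithStats(m)
    return [(c[i].round(1).tolist(),s[i].tolist()) for i in range(1,n) if s[i,4]>=amin]
E
python3 - <<'E'
from h import *
a=cv2.imread("pics/scene0.png");b=cv2.imread("pics/top0.png")
for im in (a,b):
    print("or",blobs(im[:,:,::-1].copy(),(5,170,130),(18,255,255)))
    print("wh",[x for x in blobs(im[:,:,::-1].copy(),(0,0,190),(180,40,255)) if 60<x[1][4]<500])
    print("bl",[x for x in blobs(im[:,:,::-1].copy(),(100,60,80),(120,200,255)) if x[1][4]>1200])
A=cv2.resize(a[195:295,395:545],None,fx=5,fy=5,interpolation=2)[:, :]
B=cv2.resize(b[165:225,100:220],None,fx=6,fy=6,interpolation=2)
A=cv2.resize(a[200:275,400:520],None,fx=6,fy=6,interpolation=2)
B=cv2.resize(b[175:219,100:220],None,fx=6,fy=6,interpolation=2)
cv2.imwrite("pics/crop1.png",np.vstack([A[:330],B]))
E
```

```text
or [([352.4, 53.4], [350, 36, 5, 36, 99]), ([226.0, 160.5], [214, 147, 25, 27, 272]), ([354.9, 206.0], [346, 189, 20, 30, 130]), ([406.6, 224.8], [395, 215, 20, 24, 177]), ([19.4, 243.9], [0, 231, 39, 26, 48]), ([446.3, 238.0], [436, 231, 20, 13, 73]), ([485.8, 254.5], [476, 249, 22, 10, 60]), ([559.7, 287.0], [557, 284, 7, 6, 23]), ([574.7, 292.9], [570, 287, 14, 12, 44]), ([568.2, 298.5], [562, 291, 17, 13, 82]), ([172.3, 353.2], [115, 306, 99, 93, 2727])]
wh [([151.1, 69.6], [135, 61, 38, 16, 185]), ([627.4, 113.2], [614, 108, 26, 12, 98]), ([176.1, 178.3], [159, 168, 35, 22, 391]), ([427.1, 221.9], [416, 214, 23, 17, 294]), ([272.1, 245.5], [260, 235, 26, 26, 423]), ([469.5, 241.0], [462, 234, 16, 15, 147]), ([528.4, 262.7], [524, 254, 10, 18, 95]), ([391.2, 299.3], [374, 294, 35, 11, 86]), ([552.6, 322.0], [544, 315, 17, 12, 81])]
bl [([49.0, 98.8], [0, 53, 130, 113, 6026]), ([252.5, 182.1], [216, 161, 72, 44, 1665]), ([64.8, 286.3], [16, 247, 105, 101, 2515])]
or []
wh [([166.5, 15.6], [144, 14, 45, 4, 159]), ([279.0, 16.5], [253, 15, 52, 4, 204]), ([356.8, 47.6], [350, 34, 21, 22, 136]), ([310.0, 135.4], [301, 126, 19, 17, 153]), ([209.6, 198.0], [201, 189, 18, 18, 212]), ([175.3, 195.1], [171, 191, 10, 9, 67])]
bl [([402.2, 42.1], [381, 11, 42, 61, 1405]), ([627.7, 164.7], [614, 124, 26, 86, 2013])]
```

View pics/crop1.png

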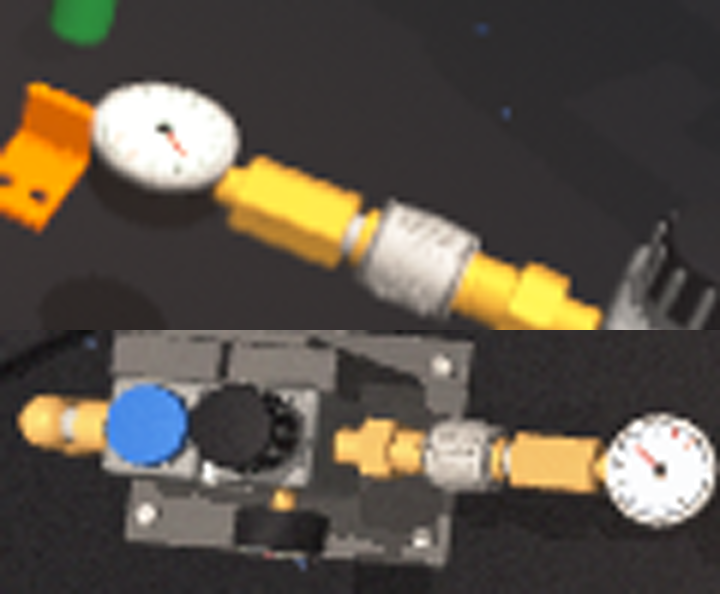

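```bash
python3 - <<'E'
from h import *
S=imaging.camera_params("scene");T=imaging.camera_params("top")
P={}
for n,a,b in [("dial",(427.4,222.4),(209.8,198)),("hex",(449.5,235.3),(192.8,197)),("sleeve",(470,243),(176.5,195.7))]:
    X,e=tri([(S,a),(T,b)]);P[n]=X;print(n,X.round(4),np.round(e,4))
d=P["sleeve"]-P["dial"];d2=plane(T,(176.5,195.7),.118)-plane(T,(209.8,198),.131);print("dist",np.linalg.norm(d),"yaw",np.arctan2(d[1],d[0]),d2,np.arctan2(d2[1],d2[0]))
b=cv2.imread("pics/top0.png")[:,:,::-1].copy();a=cv2.imread("pics/scene0.png")[:,:,::-1].copy()
bars=[x for x in blobs(b,(5,150,110),(22,255,255)) if 170<x[0][1]<250];print(bars)
for x in bars:
    if x[0][0]>255:print(x[0],plane(T,x[0],.106).round(4))
# bar pixel colours/corners
for im,(u0,v0,u1,v1) in ((a,(205,140,245,190)),(a,(340,180,372,222)),(b,(265,180,282,228)),(b,(402,175,422,222))):
    m=cv2.inRange(cv2.cvtColor(im,cv2.COLOR_RGB2HSV),(5,140,100),(22,255,255))[v0:v1,u0:u1]
    c=max(cv2.findContours(m,0,2)[0],key=cv2.contourArea)
    print((cv2.approxPolyDP(c,2,True)[:,0]+[u0,v0]).tolist(), cv2.minAreaRect(c+np.array([u0,v0])))
hs=cv2.cvtColor(b,cv2.COLOR_RGB2HSV);print(hs[200,385],hs[205,300])
for uv in [(264,166),(418,159),(423,240),(268,246)]:print(plane(T,uv,.082).round(3))
E
```

```text
dial [0.5379 0.2263 0.1231] [0.0002 0.0002]
hex [0.5413 0.278  0.1132] [0.0005 0.0005]
sleeve [0.5444 0.3221 0.1169] [0.0005 0.0005]
dist 0.09615896716707213 yaw 1.5036143404528077 [ 0.0069473   0.09836713 -0.013     ] 1.5002871760668002
[([413.6, 188.9], [413, 182, 2, 16, 23]), ([275.2, 199.5], [274, 188, 3, 21, 28]), ([414.6, 204.0], [414, 199, 2, 13, 20]), ([238.9, 227.0], [234, 219, 12, 17, 130])]
[413.6, 188.9] [ 0.5717 -0.3506  0.106 ]
[275.2, 199.5] [0.5373 0.0441 0.106 ]
[414.6, 204.0] [ 0.5284 -0.3528  0.106 ]
[[237, 146], [232, 147], [214, 162], [217, 173], [238, 156]] ((226.39999389648438, 158.8000030517578), (11.714244842529297, 32.97343063354492), 49.39870071411133)
[[364, 187], [347, 208], [347, 218], [351, 217], [364, 197]] ((355.5000305175781, 202.5), (8.258670806884766, 35.256553649902344), 33.023868560791016)
[[272, 187], [273, 221], [276, 221], [275, 188]] ((273.8655700683594, 204.0051727294922), (34.12861251831055, 4.496675491333008), 87.79740142822266)
[[411, 182], [413, 215], [416, 215], [414, 183]] ((413.1396789550781, 198.5248565673828), (33.26580810546875, 3.852916955947876), 86.05481719970703)
[103  55 207] [  7  65 226]
[0.638 0.082 0.082]
[ 0.664 -0.371  0.082]
[ 0.427 -0.381  0.082]
[0.405 0.065 0.082]
```

Crop: in scene sleeve centre ≈(470,243), hexagon (449.5,235); in top sleeve (176.5,195.7), hexagon (193,197). Triangulated heights (0.117 sleeve) and the bar/chest sizes agree with the text. Now go above and take a close look.

```bash
cat >> h.py <<'E'
def go(X,ang):
    """shift (mm) and turn to put TCP at X, tool down, jaw axis at world angle ang"""
    s=arm.state();R=np.array(s["eef_rot"]);p=np.array(s["ee_pos"])
    c,q=np.cos(ang),np.sin(ang);G=np.array([[c,q,0],[q,-c,0],[0,0,-1.]])
    r=cv2.Rodrigues(R.T@G)[0].ravel()
    print("row",(R.T@(np.array(X)-p)*1000).round(1).tolist(),r.round(4).tolist(),"at",p.round(4).tolist(),"clk",round(s["clock"],2))
E
python3 -c "
from h import *
go([.543,.30,.30],-0.069)"
```

```text
row [-90.8, 388.4, -84.1] [0.0007, 0.0015, 1.25] at [0.2182, 0.5314, 0.2159] clk 0.1
```

Emit:
send_rows(moves=[[[0,0,-50,0,0,0.1],[-15,60,-84,0,0,0.25],[-30,110,-84,0,0,0.4],[-40,160,-84,0,0,0.56],[-50,210,-84,0,0,0.72],[-60,260,-84,0,0,0.88],[-70,310,-84,0,0,1.04],[-82,355,-84,0,0,1.18],[-91,388,-84,0,0,1.25],[-91,388,-84,0,0,1.25],[-91,388,-84,0,0,1.25]]])

```text
clock: 1.48
ee_pos: [0.5422, 0.3006, 0.3002]
eef_rot: [[0.998, -0.068, -0.001], [-0.068, -0.998, 0.0], [-0.001, 0.0, -1.0]]
wrist_force: [0.3, 0.5, -0.2]
opening: 0.0877
```

```bash
python3 -c "
from h import *
p=imaging.camera_params('wrist');im=imaging.capture('wrist');cv2.imwrite('pics/w1.png',im[:,:,::-1])
import json;json.dump({k:np.array(v).tolist() for k,v in p.items()},open('w1.json','w'))
go([.543,.30,.30],-0.069)
print((-np.array(p['R']).T@p['t']).round(3))"
```

```text
row [1.2, 0.8, 0.4] [-0.0, 0.0009, 0.0015] at [0.5419, 0.3009, 0.3004] clk 1.52
[0.547 0.367 0.467]
```

View pics/w1.png

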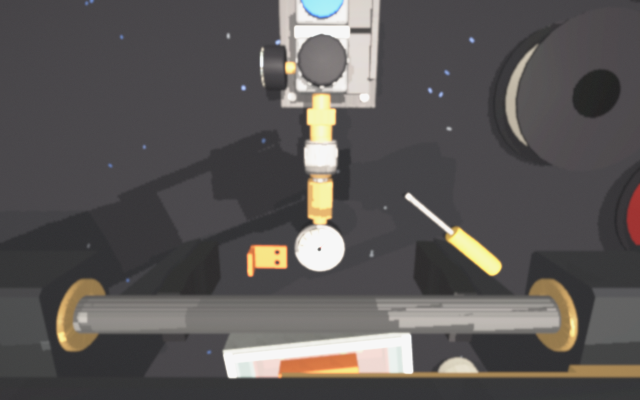

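Wrist view: sleeve (321,156), hexagon (320,199), dial (320,248), coupler almost exactly along the image columns.

```bash
python3 - <<'E'
from h import *
import json
W=json.load(open("w1.json"));S=imaging.camera_params("scene");T=imaging.camera_params("top")
print(W["mtx"][0][0])
im=cv2.imread("pics/w1.png");hsv=cv2.cvtColor(im,cv2.COLOR_BGR2HSV)
for r in (150,156,162,190,200,210): # row-wise extents of bright
    v=np.where(hsv[r,290:350,2]>110)[0]+290; print(r,v.min(),v.max(),plane(W,((v.min()+v.max())/2,r),.118).round(4))
col=hsv[85:235,321]; print([(85+i,int(c[1]),int(c[2])) for i,c in enumerate(col) if i%2==0])
for n,a,b,c in [("dial",(427.4,222.4),(209.8,198),(319.7,248.5)),("hex",(449.5,235.3),(192.8,197),(320,199)),("sleeve",(470,243),(176.5,195.7),(321,156))]:
    for o in ([(S,a),(T,b),(W,c)],[(T,b),(W,c)],[(S,a),(W,c)]):
        X,e=tri(o);print(n,X.round(4),np.round(e,4))
E
```

```text
350.8430425408737
150 304 338 [0.5477 0.3251 0.118 ]
156 304 337 [0.5468 0.3192 0.118 ]
162 304 337 [0.5464 0.3132 0.118 ]
190 307 332 [0.5435 0.2845 0.118 ]
200 307 333 [0.5434 0.2739 0.118 ]
210 307 332 [0.5421 0.2633 0.118 ]
[(85, 14, 147), (87, 9, 226), (89, 13, 173), (91, 17, 162), (93, 105, 209), (95, 74, 247), (97, 33, 247), (99, 32, 247), (101, 32, 247), (103, 32, 247), (105, 32, 247), (107, 34, 247), (109, 55, 247), (111, 65, 247), (113, 65, 247), (115, 66, 247), (117, 65, 247), (119, 65, 247), (121, 65, 247), (123, 70, 247), (125, 63, 247), (127, 32, 247), (129, 31, 247), (131, 31, 247), (133, 32, 247), (135, 34, 247), (137, 44, 247), (139, 37, 247), (141, 33, 247), (143, 24, 232), (145, 6, 243), (147, 0, 247), (149, 0, 247), (151, 0, 247), (153, 0, 247), (155, 0, 247), (157, 0, 247), (159, 0, 247), (161, 0, 247), (163, 0, 247), (165, 5, 245), (167, 21, 214), (169, 21, 207), (171, 20, 188), (173, 43, 153), (175, 109, 223), (177, 101, 232), (179, 16, 239), (181, 19, 244), (183, 90, 246), (185, 81, 247), (187, 81, 247), (189, 80, 247), (191, 80, 247), (193, 80, 247), (195, 80, 247), (197, 81, 247), (199, 80, 247), (201, 81, 247), (203, 81, 247), (205, 80, 247), (207, 87, 247), (209, 118, 244), (211, 130, 231), (213, 131, 230), (215, 128, 235), (217, 107, 247), (219, 80, 247), (221, 73, 247), (223, 93, 247), (225, 22, 234), (227, 7, 244), (229, 2, 247), (231, 0, 247), (233, 0, 247)]
dial [0.5389 0.2253 0.1251] [0.0016 0.0012 0.0019]
dial [0.5386 0.2246 0.1277] [0.0011 0.0011]
dial [0.5401 0.2254 0.1261] [0.0016 0.0016]
hex [0.5425 0.2766 0.1154] [0.002  0.0013 0.0024]
hex [0.5421 0.2754 0.1186] [0.0013 0.0013]
hex [0.5438 0.2767 0.1167] [0.002 0.002]
sleeve [0.5459 0.3209 0.1187] [0.0008 0.0021 0.0022]
sleeve [0.5455 0.3202 0.1224] [0.0019 0.0019]
sleeve [0.5475 0.3205 0.1198] [0.0011 0.0011]
```

```bash
python3 - <<'E'
from h import *
import json
W=json.load(open("w1.json"))
for r,z in ((142.5,.1335),(167,.1335),(173,.125),(183,.130),(224,.118)): print(r,plane(W,(320.8,r),z).round(4))
go([.546,.318,.101],-0.077)
E
```

```text
142.5 [0.5479 0.334  0.1335]
167 [0.5464 0.3108 0.1335]
173 [0.546  0.3033 0.125 ]
183 [0.5454 0.2943 0.13  ]
224 [0.5425 0.2479 0.118 ]
row [3.1, -17.3, 199.4] [-0.0, 0.0009, 0.0095] at [0.5419, 0.3009, 0.3004] clk 1.52
```

Emit:
send_rows(moves=[[[3,-16,0,0,0,0.009],[3,-16,50,0,0,0.009],[3,-16,100,0,0,0.009],[3,-16,140,0,0,0.009],[3,-16,170,0,0,0.009],[3,-16,190,0,0,0.009],[3,-16,199,0,0,0.009],[3,-16,199,0,0,0.009]]])

```text
clock: 2.52
ee_pos: [0.5469, 0.3165, 0.1019]
eef_rot: [[0.997, -0.077, 0.0], [-0.077, -0.997, 0.0], [0.0, -0.0, -1.0]]
wrist_force: [0.6, 0.3, 0.2]
opening: 0.088
```

```bash
python3 -c "
from h import *
a=imaging.capture('wrist');b=imaging.capture('scene')
cv2.imwrite('pics/w2.png',np.vstack([a[:,100:540],cv2.resize(b[200:275,400:520],(440,200))])[:,:,::-1])
go([.546,.318,.101],-0.077)"
```

```text
row [-1.9, -1.3, 2.1] [-0.0009, -0.002, -0.0009] at [0.5478, 0.3165, 0.1031] clk 2.62
```

View pics/w2.png

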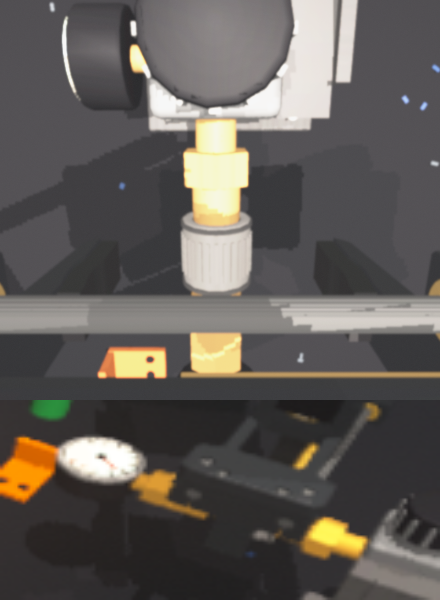

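Sleeve (crop 181–251, mid 216) is centred between the fingers (mid ≈217). Close.

Emit:
send_rows(moves=[[[0,0,0,0,0,0],[0,0,0,0,0,0],[0,0,0,0,0,0],[0,0,0,0,0,0],[0,0,0,0,0,0],[0,0,0,0,0,0]]], grip=-1)

```text
clock: 3.38
ee_pos: [0.5469, 0.316, 0.1017]
eef_rot: [[0.997, -0.078, -0.0], [-0.078, -0.997, 0.0], [-0.0, -0.0, -1.0]]
wrist_force: [0.0, 0.2, 0.7]
opening: 0.0302
```

Emit:
send_rows(moves=[[[0,-3,0,0,0,0],[0,-6,0,0,0,0],[0,-8,0,0,0,0],[0,-10,0,0,0,0],[0,-10,0,0,0,0],[0,-10,0,0,0,0]]])

```text
clock: 4.12
ee_pos: [0.5473, 0.3234, 0.1016]
eef_rot: [[0.997, -0.078, -0.002], [-0.078, -0.997, -0.005], [-0.002, 0.005, -1.0]]
wrist_force: [-2.3, -10.5, 4.0]
opening: 0.0279
```

```bash
python3 -c "
from h import *
for n in('top','scene'):
  a=imaging.capture(n);cv2.imwrite(f'pics/{n}1.png',a[:,:,::-1])
  print([x for x in blobs(a,(0,0,190),(180,40,255)) if 60<x[1][4]<500])
s=arm.state();print(s['ee_pos'],s['wrist_force'],s['opening'])"
```

```text
[([166.7, 15.6], [144, 14, 45, 4, 160]), ([279.1, 16.5], [253, 15, 52, 4, 203]), ([355.4, 50.1], [350, 42, 15, 14, 99]), ([310.0, 135.3], [301, 126, 19, 17, 150]), ([216.0, 199.0], [207, 191, 19, 17, 229])]
[([154.6, 67.5], [135, 59, 43, 18, 370]), ([529.0, 70.3], [511, 61, 29, 17, 298]), ([471.1, 93.6], [444, 76, 35, 27, 150]), ([176.0, 178.4], [159, 168, 35, 22, 393]), ([419.9, 221.6], [409, 215, 23, 15, 233]), ([528.4, 262.5], [524, 254, 10, 18, 98]), ([390.9, 299.4], [374, 294, 35, 11, 83]), ([552.5, 322.0], [544, 315, 17, 12, 84])]
[0.54728263 0.32338705 0.10155075] [ -2.40955644 -10.65674892   4.27698664] 0.027600523999968228
```

Dial jumped ~17 mm out: unlocked. Ease the sleeve forward, then release.

Emit:
send_rows(moves=[[[0,3,0,0,0,0],[0,6,0,0,0,0],[0,9,0,0,0,0],[0,10,0,0,0,0],[0,10,0,0,0,0]]])

```text
clock: 4.85
ee_pos: [0.5469, 0.3162, 0.1043]
eef_rot: [[0.997, -0.078, 0.0], [-0.078, -0.997, -0.0], [0.0, 0.0, -1.0]]
wrist_force: [-9.1, -4.9, 16.1]
opening: 0.0222
```

Emit:
send_rows(moves=[[[0,0,0,0,0,0],[0,0,0,0,0,0],[0,0,0,0,0,0],[0,0,0,0,0,0],[0,0,-10,0,0,0],[0,0,-40,0,0,0],[0,0,-90,0,0,0],[0,0,-140,0,0,0],[0,10,-190,0,0,0],[0,16,-199,0,0,0],[0,16,-199,0,0,0]]], grip=1)

```text
clock: 6.22
ee_pos: [0.5458, 0.2998, 0.3014]
eef_rot: [[0.997, -0.078, 0.001], [-0.078, -0.997, 0.0], [0.001, -0.001, -1.0]]
wrist_force: [0.2, 0.3, -0.3]
opening: 0.0882
```

```bash
python3 -c "
from h import *
import json
W=imaging.camera_params('wrist');json.dump({k:np.array(v).tolist() for k,v in W.items()},open('w3.json','w'))
I={n:imaging.capture(n)[:,:,::-1] for n in('wrist','scene','top')}
for n in I: cv2.imwrite(f'pics/{n}3.png',I[n])
z=lambda a,f:cv2.resize(a,None,fx=f,fy=f,interpolation=2)
A=z(I['wrist'][90:290,240:400],3);B=z(I['scene'][195:265,390:510],2.5);C=z(I['top'][170:225,120:240],2.5)
o=np.zeros((600,800,3),np.uint8);o[:,:480]=A;o[:175,490:790]=B;o[200:338,490:790]=C[:138];cv2.imwrite('pics/v3.png',o)
"
```

```text
(no output)
```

View pics/v3.png

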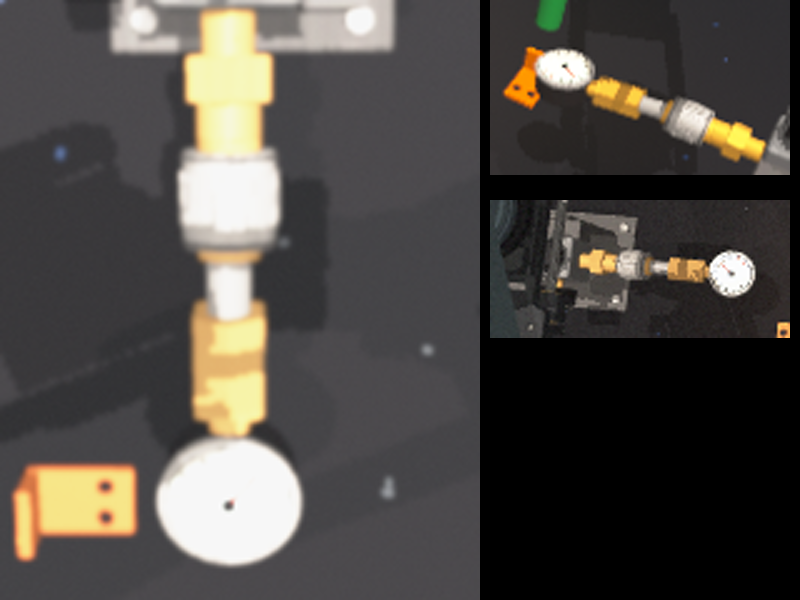

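Wrist crop: sleeve back at its forward place, gauge hanging ~16 mm out (dial ≈(316,257), hexagon ≈(316,211) in wrist pixels), bracket untouched. Now the lid over the blue bay, pushed by its bar.

```bash
python3 -c "
from h import *
S=imaging.camera_params('scene');T=imaging.camera_params('top')
print(tri([(S,(227,155)),(T,(413.3,198.5))]))
go([.547,-.392,.30],0.057)"
```

```text
(array([ 0.54420777, -0.34988681,  0.10167004]), [np.float64(0.0005777841407799387), np.float64(0.000577784140779775)])
row [56.1, 689.6, -0.9] [0.001, 0.0035, -0.135] at [0.5447, 0.2999, 0.2984] clk 6.38
```

Emit:
send_rows(moves=[[[5,50,0,0,0,0],[9,110,0,0,0,-0.02],[14,170,0,0,0,-0.04],[19,230,0,0,0,-0.06],[24,290,0,0,0,-0.08],[29,350,0,0,0,-0.1],[34,410,0,0,0,-0.12],[39,470,0,0,0,-0.135],[44,530,0,0,0,-0.135],[49,590,0,0,0,-0.135],[53,645,0,0,0,-0.135],[56,690,0,0,0,-0.135]]], grip=0)

```text
clock: 7.88
ee_pos: [0.5469, -0.3938, 0.2981]
eef_rot: [[0.998, 0.056, -0.003], [0.056, -0.998, 0.003], [-0.002, -0.003, -1.0]]
wrist_force: [0.7, 0.8, 0.3]
opening: 0.0437
```

Emit:
send_rows(moves=[[[0,0,0,0,0,0],[0,0,60,0,0,0],[0,0,120,0,0,0],[0,0,170,0,0,0],[0,0,195,0,0,0],[0,0,206,0,0,0],[0,0,206,0,0,0]]])

```text
clock: 8.75
ee_pos: [0.5477, -0.3911, 0.0941]
eef_rot: [[0.998, 0.058, -0.001], [0.058, -0.998, 0.001], [-0.001, -0.001, -1.0]]
wrist_force: [-0.2, 1.3, 0.6]
opening: 0.0439
```

```bash
python3 -c "
from h import *
go([.5365,-.203,.094],0.057)
b=imaging.capture('scene');cv2.imwrite('pics/s4.png',cv2.resize(b[100:260,150:410],None,fx=3,fy=3)[:,:,::-1])"
```

```text
row [-0.3, -188.4, 0.3] [-0.0013, 0.0009, 0.0007] at [0.5477, -0.3911, 0.0941] clk 8.75
```

View pics/s4.png

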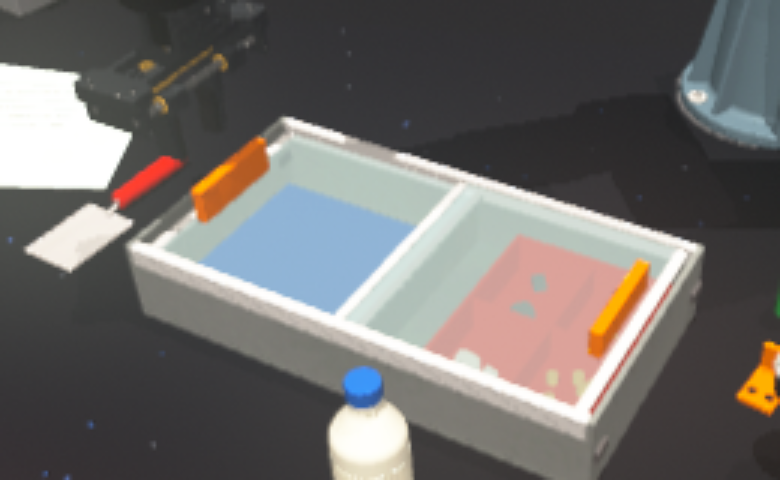

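Fingers stand outside the blue bay's bar (crop (230,180)), above the wall. Push.

Emit:
send_rows(moves=[[[0,-12,0,0,0,0],[0,-22,0,0,0,0],[0,-32,0,0,0,0],[0,-44,0,0,0,0],[0,-58,0,0,0,0],[0,-73,0,0,0,0],[0,-88,0,0,0,0],[0,-103,0,0,0,0],[0,-118,0,0,0,0],[0,-133,0,0,0,0],[0,-148,0,0,0,0],[0,-160,0,0,0,0]]])

```text
clock: 10.3
ee_pos: [0.5385, -0.2314, 0.0947]
eef_rot: [[0.998, 0.057, -0.0], [0.057, -0.998, 0.0], [-0.0, -0.0, -1.0]]
wrist_force: [0.2, -0.5, 0.2]
opening: 0.0438
```

Emit:
send_rows(moves=[[[0,-6,0,0,0,0],[0,-12,0,0,0,0],[0,-17,0,0,0,0],[0,-22,0,0,0,0],[0,-22,0,0,0,0]]])

```text
clock: 10.92
ee_pos: [0.5373, -0.2102, 0.0947]
eef_rot: [[0.998, 0.057, -0.0], [0.057, -0.998, 0.0], [-0.0, -0.0, -1.0]]
wrist_force: [0.4, -0.2, 0.1]
opening: 0.0442
```

```bash
python3 -c "
from h import *
S=imaging.camera_params('scene')
b=imaging.capture('scene');print([x for x in blobs(b,(5,140,100),(22,255,255),40) if x[0][1]<235 and 190<x[0][0]<380])
for d in (30,40,50):
  for l in(-.05,.05): print(d,proj(S,np.array([.533+.057*d/1000+l,-.151-.998*d/1000+l*.057,.106])).round(0))
cv2.imwrite('pics/s5.png',b[:,:,::-1])"
```

```text
[([354.1, 35.0], [350, 0, 9, 72, 347]), ([224.2, 160.8], [214, 148, 22, 26, 287]), ([355.4, 202.8], [346, 187, 20, 32, 266])]
30 [287. 161.]
30 [267. 181.]
40 [284. 160.]
40 [264. 180.]
50 [281. 159.]
50 [261. 179.]
```

```bash
python3 -c "
from h import *
S=imaging.camera_params('scene')
b=cv2.imread('pics/s5.png');cv2.imwrite('pics/s5c.png',cv2.resize(b[60:260,150:410],None,fx=3,fy=3))
print(proj(S,np.array([.5477,-.391,.094])),proj(S,np.array(arm.state()['ee_pos'])))"
```

```text
[215.52699599 153.57719194] [268.14801745 170.90421884]
```

View pics/s5c.png

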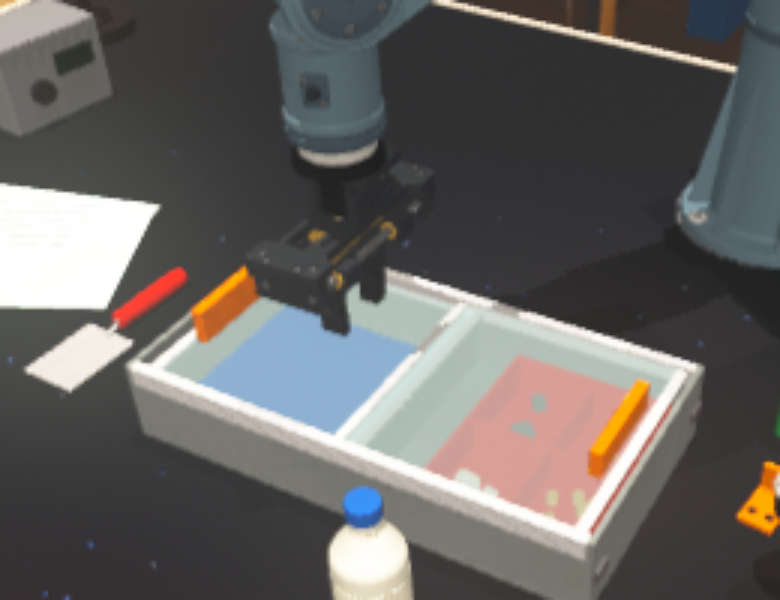

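The lid did not move: the fingertips passed over the bar (half-open fingers evidently end higher than the shut-finger TCP). Repeat with the fingers shut.

Emit:
send_rows(moves=[[[0,0,-40,0,0,0],[0,50,-50,0,0,0],[0,105,-50,0,0,0],[0,160,-50,0,0,0],[0,184,-50,0,0,0],[0,184,-50,0,0,0],[0,184,-30,0,0,0],[0,184,-10,0,0,0],[0,184,4,0,0,0],[0,184,4,0,0,0]]], grip=-1)

```text
clock: 12.22
ee_pos: [0.547, -0.3925, 0.0883]
eef_rot: [[0.998, 0.058, -0.003], [0.058, -0.998, 0.003], [-0.003, -0.003, -1.0]]
wrist_force: [-1.2, -0.1, 0.7]
opening: 0.0005
```

Emit:
send_rows(moves=[[[0,-10,0,0,0,0],[0,-18,0,0,0,0],[0,-25,0,0,0,0],[0,-32,0,0,0,0],[0,-40,0,0,0,0]]])

```text
clock: 12.85
ee_pos: [0.5456, -0.3538, 0.0909]
eef_rot: [[0.998, 0.057, 0.0], [0.057, -0.998, -0.0], [0.0, 0.0, -1.0]]
wrist_force: [0.6, 0.2, 0.2]
opening: 0.0006
```

```bash
python3 -c "
from h import *
b=imaging.capture('scene');print([x for x in blobs(b,(5,140,100),(22,255,255),40) if x[0][1]<235 and 190<x[0][0]<340])"
```

```text
[([226.2, 159.4], [214, 146, 25, 28, 331])]
```

```bash
python3 -c "
from h import *
I={n:imaging.capture(n)[:,:,::-1] for n in('wrist','scene','top')}
o=np.zeros((600,800,3),np.uint8);o[:300,:480]=cv2.resize(I['wrist'],(480,300));o[300:,:400]=cv2.resize(I['scene'][130:205,180:280],(400,300),interpolation=2);o[300:,400:]=cv2.resize(I['top'][160:235,360:460],(400,300),interpolation=2);cv2.imwrite('pics/v6.png',o)
print(arm.state()['ee_pos'],arm.state()['wrist_force'])"
```

```text
[ 0.54561128 -0.35416065  0.09079054] [0.38085236 0.92981264 0.00169128]
```

View pics/v6.png

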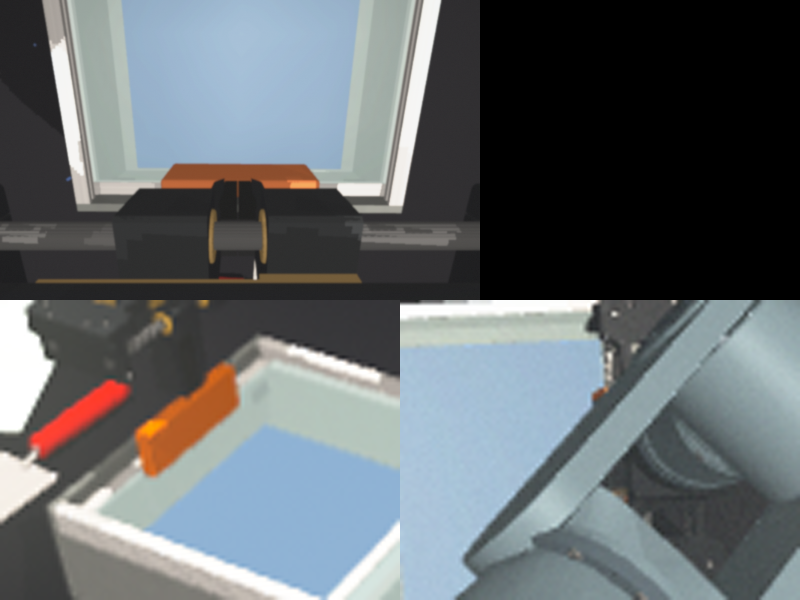

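```bash
python3 -c "
from h import *
W=imaging.camera_params('wrist');S=imaging.camera_params('scene');T=imaging.camera_params('top')
for uv,z in [((228,220),.106),((408,220),.106),((216,251),.106),((424,251),.106),((182,225),.014),((455,225),.014)]: print('w',uv,plane(W,uv,z).round(4))
print('TCP in wrist',proj(W,np.array([.5456,-.354,.0908])))
for q in ((216,435),(235,365),(148,472),(138,432)):
  uv=(180+q[0]/4,130+(q[1]-300)/4); print('s',uv,plane(S,uv,.106).round(4),plane(S,uv,.078).round(4))
b=cv2.imread('pics/top0.png')[:,:,::-1].astype(int)
for v in (188,200,210): print([tuple(b[v,u]) for u in range(408,424)])
"
```

```text
w (228, 220) [ 0.5041 -0.3398  0.106 ]
w (408, 220) [ 0.5859 -0.3351  0.106 ]
w (216, 251) [ 0.4984 -0.3554  0.106 ]
w (424, 251) [ 0.5953 -0.3498  0.106 ]
w (182, 225) [ 0.4478 -0.3772  0.014 ]
w (455, 225) [ 0.6477 -0.3657  0.014 ]
TCP in wrist [317.11650879 241.54506655]
s (234.0, 163.75) [ 0.5705 -0.3005  0.106 ] [ 0.5431 -0.3288  0.078 ]
s (238.75, 146.25) [ 0.4972 -0.3443  0.106 ] [ 0.4664 -0.3746  0.078 ]
s (217.0, 173.0) [ 0.6255 -0.3126  0.106 ] [ 0.6006 -0.3414  0.078 ]
s (214.5, 163.0) [ 0.5951 -0.349   0.106 ] [ 0.5689 -0.3795  0.078 ]
[(np.int64(139), np.int64(126), np.int64(122)), (np.int64(127), np.int64(84), np.int64(65)), (np.int64(124), np.int64(82), np.int64(65)), (np.int64(249), np.int64(159), np.int64(91)), (np.int64(250), np.int64(194), np.int64(105)), (np.int64(250), np.int64(188), np.int64(102)), (np.int64(250), np.int64(185), np.int64(102)), (np.int64(246), np.int64(237), np.int64(225)), (np.int64(251), np.int64(252), np.int64(250)), (np.int64(95), np.int64(96), np.int64(92)), (np.int64(83), np.int64(83), np.int64(80)), (np.int64(194), np.int64(193), np.int64
[... 965 characters left out ...]
(207)), (np.int64(149), np.int64(155), np.int64(163)), (np.int64(128), np.int64(85), np.int64(70)), (np.int64(130), np.int64(83), np.int64(66)), (np.int64(146), np.int64(86), np.int64(65)), (np.int64(250), np.int64(207), np.int64(114)), (np.int64(250), np.int64(193), np.int64(107)), (np.int64(250), np.int64(183), np.int64(101)), (np.int64(250), np.int64(194), np.int64(128)), (np.int64(252), np.int64(252), np.int64(251)), (np.int64(190), np.int64(193), np.int64(188)), (np.int64(87), np.int64(88), np.int64(86)), (np.int64(138), np.int64(135), np.int64(128)), (np.int64(195), np.int64(192), np.int64(179)), (np.int64(128), np.int64(123), np.int64(120)), (np.int64(67), np.int64(66), np.int64(68))]
```

Emit:
send_rows(moves=[[[0,-3,0,0,0,0],[0,-6,0,0,0,0],[0,-10,0,0,0,0],[0,-14,0,0,0,0]]])

```text
clock: 13.55
ee_pos: [0.5447, -0.34, 0.0907]
eef_rot: [[0.998, 0.057, -0.0], [0.057, -0.998, 0.0], [-0.0, -0.0, -1.0]]
wrist_force: [-0.3, -0.3, 0.2]
opening: 0.0005
```

```bash
python3 -c "
from h import *
b=imaging.capture('scene');cv2.imwrite('pics/s7.png',b[:,:,::-1]);print([x for x in blobs(b,(5,140,100),(22,255,255),40) if x[0][1]<235 and 190<x[0][0]<340]);print(arm.state()['wrist_force'])"
```

```text
[([225.5, 160.5], [214, 146, 25, 28, 293])]
[-0.02940103 -0.02884964 -0.75422501]
```

No contact even above the bar, so shut tips must be higher than .106 at TCP .091. Touch down gently on the bar's top to measure the offset.

Emit:
send_rows(moves=[[[0,-2,1,0,0,0],[0,-2,2,0,0,0],[0,-2,3,0,0,0],[0,-2,4,0,0,0]]])

```text
clock: 14.1
ee_pos: [0.5446, -0.3384, 0.0866]
eef_rot: [[0.998, 0.057, -0.0], [0.057, -0.998, -0.0], [-0.0, 0.0, -1.0]]
wrist_force: [-0.1, -1.2, 0.1]
opening: 0.0003
```

```bash
python3 -c "
from h import *
W=imaging.camera_params('wrist')
I={n:imaging.capture(n)[:,:,::-1] for n in('wrist','scene')}
for n in I: cv2.imwrite(f'pics/{n}8.png',I[n])
o=np.zeros((600,800,3),np.uint8);o[:,:400]=cv2.resize(I['scene'][110:200,200:260],(400,600),interpolation=2);o[:400,400:]=cv2.resize(I['wrist'][150:350,220:420],(400,400),interpolation=2);cv2.imwrite('pics/v8.png',o)
S=imaging.camera_params('scene');p=np.array(arm.state()['ee_pos']);print(proj(S,p),proj(S,p+[0,0,.02]),proj(W,p),proj(W,p+[0,0,.02]))"
```

```text
[230.66180415 160.59856439] [229.59083395 154.8241236 ] [317.00666211 241.61303208] [317.05666573 257.9724753 ]
```

View pics/v8.png

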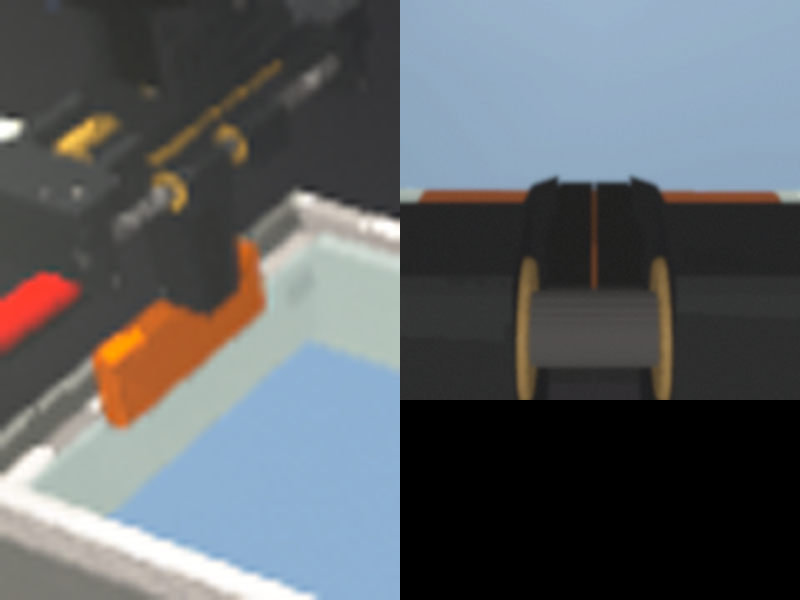

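Both views put the real fingertips ≈19 mm above the reported TCP (consistent with the sleeve slipping at 30→22 mm). I'll command 19 mm lower from here on, confirmed by the push.

Emit:
send_rows(moves=[[[0,0,-15,0,0,0],[0,25,-15,0,0,0],[0,53,-15,0,0,0],[0,53,0,0,0,0],[0,53,13,0,0,0],[0,53,13,0,0,0],[0,40,13,0,0,0],[0,30,13,0,0,0],[0,20,13,0,0,0],[0,12,13,0,0,0],[0,4,13,0,0,0]]])

```text
clock: 15.58
ee_pos: [0.5453, -0.342, 0.0742]
eef_rot: [[0.998, 0.057, 0.001], [0.057, -0.998, -0.001], [0.001, 0.001, -1.0]]
wrist_force: [1.3, -1.8, -0.3]
opening: 0.0004
```

```bash
python3 -c "
from h import *
b=imaging.capture('scene');print([x for x in blobs(b,(5,140,100),(22,255,255),40) if x[0][1]<235 and 190<x[0][0]<340]);print(arm.state()['wrist_force'])"
```

```text
[([233.7, 161.9], [221, 148, 26, 29, 336])]
[ 2.01612942 -0.43634987 -0.08290236]
```

The bar moves. Continue.

Emit:
send_rows(moves=[[[0,-12,0,0,0,0],[0,-26,0,0,0,0],[0,-40,0,0,0,0],[0,-54,0,0,0,0],[0,-68,0,0,0,0],[0,-82,0,0,0,0],[0,-96,0,0,0,0],[0,-110,0,0,0,0],[0,-122,0,0,0,0],[0,-132,0,0,0,0],[0,-140,0,0,0,0],[0,-144,0,0,0,0]]])

```text
clock: 17.12
ee_pos: [0.5365, -0.1979, 0.0736]
eef_rot: [[0.998, 0.057, -0.0], [0.057, -0.998, 0.0], [-0.0, -0.0, -1.0]]
wrist_force: [1.6, -2.1, -1.2]
opening: 0.0003
```

Emit:
send_rows(moves=[[[0,-3,0,0,0,0],[0,-5,0,0,0,0],[0,-7,0,0,0,0],[0,-8,0,0,0,0]]])

```text
clock: 17.62
ee_pos: [0.5365, -0.1971, 0.0739]
eef_rot: [[0.998, 0.056, 0.002], [0.056, -0.998, -0.01], [0.001, 0.011, -1.0]]
wrist_force: [1.0, -27.0, -10.7]
opening: 0.0002
```

End stop reached (27 N). Back off, rise; work out the gauge's pose from the earlier pictures.

Emit:
send_rows(moves=[[[0,10,0,0,0,0],[0,12,-40,0,0,0],[0,12,-100,0,0,0],[0,12,-160,0,0,0],[0,12,-225,0,0,0],[0,12,-226,0,0,0]]], grip=1)

```text
clock: 18.38
ee_pos: [0.5388, -0.2032, 0.3056]
eef_rot: [[0.998, 0.057, 0.008], [0.057, -0.998, -0.004], [0.007, 0.005, -1.0]]
wrist_force: [-0.7, 0.1, -0.1]
opening: 0.0583
```

```bash
python3 - <<'E'
from h import *
import json
S=imaging.camera_params("scene");T=imaging.camera_params("top");W=json.load(open("w3.json"))
B=imaging.capture("top");A=imaging.capture("scene");cv2.imwrite("pics/top9.png",B[:,:,::-1]);cv2.imwrite("pics/scene9.png",A[:,:,::-1])
wh=lambda im:[x for x in blobs(im,(0,0,170),(180,50,255)) if 50<x[1][4]<1500]
print(wh(A));print(wh(B));
w=cv2.imread("pics/wrist3.png")[:,:,::-1].copy();print([x for x in wh(w) if 200<x[0][0]<420])
y=lambda im:[x for x in blobs(im,(10,70,100),(28,255,255))]
print("yel",y(A),y(B),[x for x in y(w) if 200<x[0][0]<420])
# picks from v3: hex centres
hs=(390+(616-490)/2.5,195+97/2.5);ht=(120+(688-490)/2.5,170+(268-200)/2.5);hw=(240+229/3,90+362/3)
for o in ([(S,hs),(T,ht)],[(S,hs),(T,ht),(W,hw)],[(T,ht),(W,hw)]): X,e=tri(o);print("hex",X.round(4),np.round(e,4))
E
```

```text
[([226.2, 23.2], [208, 0, 38, 49, 1285]), ([253.9, 17.1], [246, 15, 16, 5, 51]), ([155.2, 67.4], [133, 56, 46, 22, 444]), ([342.6, 70.7], [288, 58, 107, 26, 161]), ([176.2, 178.5], [159, 168, 35, 23, 410]), ([419.8, 222.0], [409, 215, 23, 15, 271]), ([273.5, 254.8], [260, 234, 27, 43, 980]), ([454.6, 236.9], [450, 234, 10, 7, 51]), ([469.5, 241.3], [462, 234, 17, 16, 172]), ([36.7, 265.5], [6, 243, 64, 46, 1113]), ([524.5, 261.7], [502, 253, 32, 23, 172]), ([545.5, 274.6], [532, 265, 26, 16, 89]), ([391.6, 299.3], [374, 294, 35, 11, 96]), ([552.4, 322.0], [543, 315, 18, 13, 100]), ([45.6, 368.0], [0, 319, 92, 81, 1385]), ([614.0, 385.4], [583, 372, 57, 28, 1342])]
[([166.1, 15.5], [143, 14, 46, 4, 179]), ([278.6, 16.5], [253, 15, 52, 4, 207]), ([570.4, 18.5], [502, 16, 138, 6, 565]), ([362.0, 39.0], [350, 23, 25, 33, 825]), ([440.4, 39.4], [427, 23, 28, 34, 891]), ([310.3, 136.0], [301, 125, 19, 19, 210]), ([406.0, 162.7], [377, 139, 59, 48, 1161]), ([457.7, 181.4], [446, 166, 21, 31, 453]), ([175.4, 195.1], [171, 191, 10, 9, 76]), ([216.2, 199.1], [207, 191, 19, 17, 245]), ([633.9, 
[... 1174 characters left out ...]
 27, 35, 293]), ([480.1, 39.8], [467, 23, 27, 35, 883]), ([243.3, 135.5], [232, 124, 24, 24, 191]), ([110.4, 190.2], [103, 186, 15, 10, 115]), ([273.7, 204.0], [271, 187, 6, 36, 178]), ([353.0, 197.6], [350, 186, 6, 27, 86]), ([163.0, 194.3], [155, 189, 16, 11, 127]), ([198.4, 197.5], [191, 193, 17, 10, 141]), ([238.8, 227.1], [231, 219, 15, 17, 172])] [([283.8, 67.6], [279, 61, 11, 14, 93]), ([315.3, 115.9], [301, 93, 31, 48, 461]), ([316.0, 175.3], [306, 173, 21, 5, 89]), ([315.7, 212.6], [303, 189, 27, 47, 958]), ([263.7, 257.6], [245, 245, 40, 32, 901])]
hex [0.5416 0.2603 0.1085] [0.0005 0.0005]
hex [0.542  0.2599 0.1093] [0.0004 0.0009 0.0007]
hex [0.5418 0.2598 0.1111] [0.0006 0.0006]
```

Lid bar now at scene (278,176)/top (353,198), i.e. fully open. Hexagon ≈(0.542, 0.260). Go above it and look.

```bash
python3 -c "
from h import *
S=imaging.camera_params('scene');T=imaging.camera_params('top')
X,e=tri([(S,(419.9,222)),(T,(216.1,199.1))]);print('dial',X,e)
go([.542,.25,.22],-0.08)"
```

```text
dial [0.53596492 0.21055068 0.1144805 ] [np.float64(0.00012255488126477581), np.float64(0.0001225548812648553)]
row [31.0, -451.1, 80.1] [-0.0003, -0.0003, 0.1373] at [0.5368, -0.2021, 0.2999] clk 18.48
```

Emit:
send_rows(moves=[[[2,-40,0,0,0,0],[5,-95,0,0,0,0.03],[8,-150,0,0,0,0.06],[12,-205,0,0,0,0.09],[16,-260,0,0,0,0.137],[20,-315,0,0,0,0.137],[24,-370,0,0,0,0.137],[28,-415,20,0,0,0.137],[31,-445,55,0,0,0.137],[31,-451,80,0,0,0.137],[31,-451,80,0,0,0.137],[31,-451,80,0,0,0.137]]])

```text
clock: 19.98
ee_pos: [0.5419, 0.2491, 0.2193]
eef_rot: [[0.997, -0.08, -0.001], [-0.08, -0.997, -0.0], [-0.001, 0.0, -1.0]]
wrist_force: [0.7, 0.7, 0.4]
opening: 0.0881
```

```bash
python3 - <<'E'
from h import *
W=imaging.camera_params('wrist');w=imaging.capture('wrist');cv2.imwrite('pics/w10.png',w[:,:,::-1]);S=imaging.camera_params('scene');T=imaging.camera_params('top')
y=[x for x in blobs(w,(10,70,100),(28,255,255)) if 230<x[0][0]<420];print(y)
v=cv2.cvtColor(w,cv2.COLOR_RGB2HSV)
for r in range(120,296,12):
    k=np.where((v[r,280:360,2]>120))[0]+280
    if len(k): print(r,k.min(),k.max(),plane(W,((k.min()+k.max())/2,r),.113).round(4))
go([.5415,.261,.086],-0.08)
E
```

```text
[([314.9, 42.6], [296, 8, 40, 70, 1725]), ([306.8, 127.2], [302, 125, 15, 7, 58]), ([326.4, 127.3], [321, 125, 11, 6, 47]), ([316.0, 181.1], [299, 151, 35, 61, 1795]), ([252.0, 246.0], [228, 231, 51, 38, 1345])]
120 296 336 [0.5456 0.3056 0.113 ]
132 306 326 [0.5448 0.2966 0.113 ]
144 306 326 [0.5441 0.2875 0.113 ]
156 300 332 [0.5434 0.2783 0.113 ]
168 299 332 [0.5422 0.2689 0.113 ]
180 300 331 [0.5414 0.2593 0.113 ]
192 301 331 [0.541  0.2495 0.113 ]
204 304 330 [0.541  0.2395 0.113 ]
216 300 333 [0.5398 0.2293 0.113 ]
228 288 344 [0.5386 0.219  0.113 ]
240 285 347 [0.5377 0.2085 0.113 ]
252 288 345 [0.5373 0.1978 0.113 ]
264 300 334 [0.5368 0.1868 0.113 ]
row [-2.0, -11.8, 134.2] [-0.0001, -0.0003, -0.0007] at [0.5425, 0.2491, 0.2202] clk 20.02
```

Emit:
send_rows(moves=[[[-2,-14,20,0.04,0,0],[-2,-15,60,0.085,0,0],[-2,-15,95,0.085,0,0],[-2,-15,120,0.085,0,0],[-2,-15,134,0.085,0,0],[-2,-15,134,0.085,0,0],[-2,-15,134,0.085,0,0]]])

```text
clock: 20.9
ee_pos: [0.5425, 0.2648, 0.0873]
eef_rot: [[0.997, -0.08, 0.009], [-0.08, -0.993, 0.085], [0.002, -0.086, -0.996]]
wrist_force: [-0.3, -0.4, 0.1]
opening: 0.0883
```

Emit:
send_rows(moves=[[[0,0,0,0,0,0],[0,0,0,0,0,0],[0,0,0,0,0,0],[0,0,0,0,0,0],[0,0,0,0,0,0],[0,0,0,0,0,0],[0,0,0,0,0,0]]], grip=-1)

```text
clock: 21.78
ee_pos: [0.5414, 0.2644, 0.0856]
eef_rot: [[0.997, -0.08, 0.007], [-0.08, -0.993, 0.084], [0.0, -0.085, -0.996]]
wrist_force: [-0.2, -0.0, -0.7]
opening: 0.0236
```

Opening 23.6 mm = the hexagon's flats. Pull straight out along the coupler's axis.

Emit:
send_rows(moves=[[[0,4,-0.3,0,0,0],[0,8,-0.7,0,0,0],[0,12,-1,0,0,0],[0,16,-1.4,0,0,0],[0,22,-1.9,0,0,0],[0,30,-2.5,0,0,0],[0,40,-3.4,0,0,0],[0,40,-3.4,0,0,0]]])

```text
clock: 22.78
ee_pos: [0.5381, 0.2238, 0.0857]
eef_rot: [[0.997, -0.081, 0.007], [-0.081, -0.993, 0.085], [-0.0, -0.085, -0.996]]
wrist_force: [-0.7, 1.8, -3.5]
opening: 0.0238
```

Emit:
send_rows(moves=[[[0,0,-30,0,0,0],[0,0,-80,-0.04,0,0],[0,0,-130,-0.085,0,0],[0,0,-180,-0.085,0,0],[0,0,-180,-0.085,0,0],[0,0,-180,-0.085,0,0]]])

```text
clock: 23.52
ee_pos: [0.5363, 0.2094, 0.2641]
eef_rot: [[0.997, -0.08, -0.001], [-0.08, -0.997, -0.0], [-0.001, 0.0, -1.0]]
wrist_force: [0.2, -0.2, -3.0]
opening: 0.0241
```

```bash
python3 - <<'E'
from h import *
I={n:imaging.capture(n)[:,:,::-1] for n in('wrist','scene','top')}
for n in I: cv2.imwrite(f'pics/{n}11.png',I[n])
o=np.zeros((600,800,3),np.uint8);o[:320,:400]=cv2.resize(I['scene'][130:290,340:540],(400,320),interpolation=2);o[:320,400:]=cv2.resize(I['top'][100:260,120:320],(400,320),interpolation=2);o[320:,:448]=cv2.resize(I['wrist'],(448,280));o[320:,460:]=cv2.resize(I['top'][140:260,260:430],(340,280));cv2.imwrite('pics/v11.png',o)
print(arm.state()['wrist_force'],arm.state()['opening']);go([.540,-.278,.20],.057)
E
```

```text
[ 0.64621823 -0.16655846 -2.89204681] 0.023978972448292377
row [43.4, 485.3, 63.0] [0.0006, 0.0039, -0.137] at [0.5358, 0.2092, 0.2627] clk 23.68
```

View pics/v11.png

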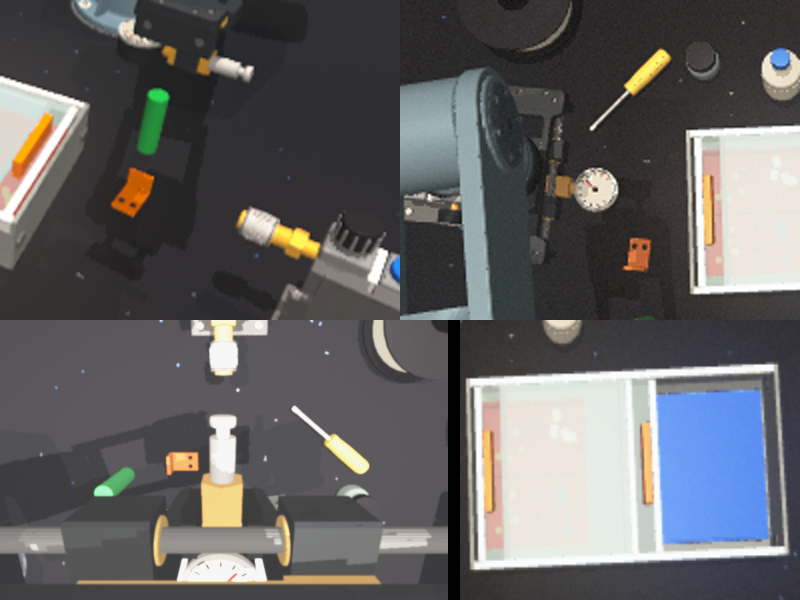

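Gauge held out of the coupler, sleeve forward, bracket and others untouched; blue bay open (pad at top px ≈(386,203)), the other lid shut. Check the gauge's level and the pad's place.

```bash
python3 - <<'E'
from h import *
W=imaging.camera_params('wrist');S=imaging.camera_params('scene');T=imaging.camera_params('top')
print("plug end",tri([(S,(465.5,166)),(W,(318.6,143))]))
print("expected px level: S",proj(S,np.array([.541,.266,.291])),"W",proj(W,np.array([.541,.266,.291])))
print("hex S",proj(S,np.array([.536,.209,.291])), "pixel hex~",(340+195/2,130+62/2))
a=cv2.imread('pics/top11.png');v=cv2.cvtColor(a,cv2.COLOR_BGR2HSV)
m=cv2.inRange(v,(100,120,80),(125,255,255))[150:250,330:430]
c=max(cv2.findContours(m,0,2)[0],key=cv2.contourArea)+np.array([330,150]);r=cv2.minAreaRect(c);print(r)
P=[plane(T,q,.014) for q in cv2.boxPoints(r)];print(np.round(P,4),np.mean(P,0))
b=cv2.imread('pics/scene9.png');v=cv2.cvtColor(b,cv2.COLOR_BGR2HSV)
m=cv2.inRange(v,(100,120,80),(125,255,255))[140:230,200:320]
c=max(cv2.findContours(m,0,2)[0],key=cv2.contourArea)+np.array([200,140]);print(cv2.approxPolyDP(c,2,True)[:,0].tolist())
q=[proj(S,x) for x in P];print(np.round(q,1))
E
```

```text
plug end (array([0.54063849, 0.26366105, 0.29427032]), [np.float64(0.0015889405506395078), np.float64(0.0015889405506395496)])
expected px level: S [465.42040515 167.57584588] W [318.67925588 131.9099152 ]
hex S [435.99478923 157.14676307] pixel hex~ (437.5, 161.0)
((385.75830078125, 202.40745544433594), (64.27945709228516, 52.45372009277344), 86.98721313476562)
[[ 0.6363 -0.2008  0.014 ]
 [ 0.6465 -0.3639  0.014 ]
 [ 0.4473 -0.3715  0.014 ]
 [ 0.4372 -0.2112  0.014 ]] [ 0.54184515 -0.28686259  0.014     ]
[[245, 161], [216, 187], [251, 200], [265, 186], [265, 180], [274, 171]]
[[251.7 215.3]
 [204.  196.9]
 [246.1 160.5]
 [289.8 174.7]]
```

Emit:
send_rows(moves=[[[4,40,0,0,0,0],[9,95,0,0,0,-0.02],[14,150,0,0,0,-0.04],[19,205,0,0,0,-0.06],[24,260,0,0,0,-0.08],[29,315,0,0,0,-0.1],[34,370,20,0,0,-0.12],[38,420,40,0,0,-0.137],[42,460,60,0,0,-0.137],[45,484,63,0,0,-0.137],[45,484,63,0,0,-0.137],[45,484,63,0,0,-0.137]]])

```text
clock: 25.18
ee_pos: [0.5435, -0.2756, 0.2026]
eef_rot: [[0.998, 0.058, 0.0], [0.058, -0.998, 0.0], [0.001, -0.0, -1.0]]
wrist_force: [-0.6, 0.8, -1.7]
opening: 0.0238
```

```bash
python3 -c "
from h import *
go([.5414,-.277,.014],.057);print(arm.state()['wrist_force'])"
```

```text
row [-2.3, 1.3, 188.6] [-0.0003, -0.0005, 0.0008] at [0.5435, -0.2756, 0.2026] clk 25.18
[-0.58597315  0.78016496 -1.66391062]
```

Emit:
send_rows(moves=[[[-2,1,50,0,0,0],[-2,1,100,0,0,0],[-2,1,140,0,0,0],[-2,1,165,0,0,0],[-2,1,180,0,0,0],[-2,1,187,0,0,0],[-2,1,187,0,0,0]]])

```text
clock: 26.05
ee_pos: [0.5417, -0.2777, 0.0157]
eef_rot: [[0.998, 0.057, 0.001], [0.057, -0.998, -0.001], [0.001, 0.001, -1.0]]
wrist_force: [-0.4, 0.9, -1.7]
opening: 0.0237
```

Emit:
send_rows(moves=[[[0,0,2,0,0,0],[0,0,4,0,0,0],[0,0,6,0,0,0],[0,0,8,0,0,0],[0,0,8,0,0,0]]])

```text
clock: 26.68
ee_pos: [0.541, -0.2777, 0.0068]
eef_rot: [[0.998, 0.057, -0.0], [0.057, -0.998, 0.0], [-0.0, -0.0, -1.0]]
wrist_force: [-0.6, 0.8, -1.9]
opening: 0.0236
```

```bash
python3 - <<'E'
from h import *
I={n:imaging.capture(n)[:,:,::-1] for n in('wrist','scene')}
o=np.zeros((600,800,3),np.uint8);o[:,:480]=cv2.resize(I['scene'][120:220,200:280],(480,600),interpolation=2);o[:200,480:]=cv2.resize(I['wrist'],(320,200));cv2.imwrite('pics/v12.png',o)
print([arm.state()[k] for k in('ee_pos','wrist_force','wrist_torque')])
E
```

```text
[array([ 0.54112213, -0.27775708,  0.00698873]), array([ 0.1303185 , -0.00399559, -2.88303113]), array([-0.00943555,  0.06581116, -0.00719625])]
```

Emit:
send_rows(moves=[[[0,0,1,0,0,0],[0,0,2,0,0,0],[0,0,3,0,0,0],[0,0,4,0,0,0],[0,0,4,0,0,0]]])

```text
clock: 27.4
ee_pos: [0.5413, -0.2777, 0.0033]
eef_rot: [[0.998, 0.057, 0.0], [0.057, -0.998, -0.0], [0.0, 0.0, -1.0]]
wrist_force: [0.2, 2.7, 1.1]
opening: 0.0236
```

Emit:
send_rows(moves=[[[0,0,1,0,0,0],[0,0,2,0,0,0],[0,0,2,0,0,0]]])

```text
clock: 27.78
ee_pos: [0.5414, -0.2778, 0.0017]
eef_rot: [[0.998, 0.057, 0.0], [0.057, -0.998, -0.0], [0.0, 0.0, -1.0]]
wrist_force: [-1.3, 4.2, 7.4]
opening: 0.0238
```

```bash
python3 - <<'E'
from h import *
I={n:imaging.capture(n)[:,:,::-1] for n in('wrist','scene')}
o=np.zeros((600,800,3),np.uint8);o[:,:480]=cv2.resize(I['scene'][120:220,200:280],(480,600),interpolation=2);o[:200,480:]=cv2.resize(I['wrist'],(320,200));cv2.imwrite('pics/v12.png',o)
print([arm.state()[k].round(3) for k in('ee_pos','wrist_force','wrist_torque')])
E
```

```text
[array([ 0.541, -0.278,  0.002]), array([-1.183,  3.329,  6.431]), array([ 0.344,  0.386, -0.08 ])]
```

View pics/v12.png

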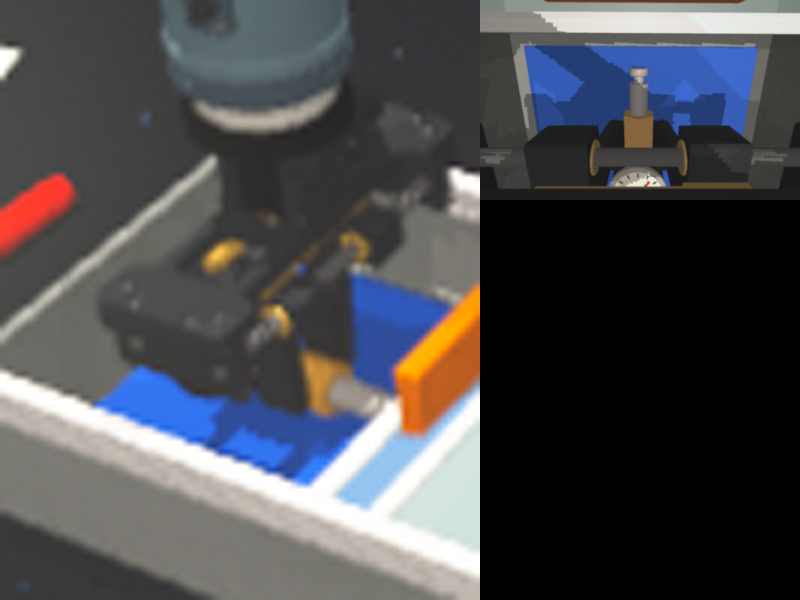

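Gauge sits inside the bay with the plug clear of the partition, pressed lightly on the pad. Relieve a little, open, then lift.

Emit:
send_rows(moves=[[[0,0,-1,0,0,0],[0,0,-1,0,0,0]]])

```text
clock: 28.12
ee_pos: [0.5413, -0.2779, 0.002]
eef_rot: [[0.998, 0.057, 0.0], [0.057, -0.998, -0.0], [0.0, 0.0, -1.0]]
wrist_force: [0.7, 1.6, 2.2]
opening: 0.0238
```

Emit:
send_rows(moves=[[[0,0,0,0,0,0],[0,0,0,0,0,0],[0,0,0,0,0,0],[0,0,0,0,0,0]]], grip=0.2)

```text
clock: 28.62
ee_pos: [0.5411, -0.2779, 0.002]
eef_rot: [[0.998, 0.057, -0.0], [0.057, -0.998, -0.0], [-0.0, 0.0, -1.0]]
wrist_force: [-0.1, -0.0, 0.1]
opening: 0.0531
```

Emit:
send_rows(moves=[[[0,0,-10,0,0,0],[0,0,-30,0,0,0],[0,0,-70,0,0,0],[0,0,-120,0,0,0],[0,0,-180,0,0,0],[0,0,-240,0,0,0],[0,0,-280,0,0,0],[0,0,-280,0,0,0]]])

```text
clock: 29.62
ee_pos: [0.5429, -0.279, 0.2887]
eef_rot: [[0.998, 0.057, 0.008], [0.057, -0.998, -0.006], [0.008, 0.007, -1.0]]
wrist_force: [-0.2, -0.3, -0.1]
opening: 0.0532
```

```bash
python3 - <<'E'
from h import *
W=imaging.camera_params('wrist');S=imaging.camera_params('scene');T=imaging.camera_params('top')
I={n:imaging.capture(n) for n in('wrist','scene','top')}
for n in I: cv2.imwrite(f'pics/{n}13.png',I[n][:,:,::-1])
for n in I: print(n,[x for x in blobs(I[n],(0,0,120),(180,60,255)) if 80<x[1][4]<2500][:25] if n!='scene' else [x for x in blobs(I[n],(0,0,120),(180,60,255),30) if 210<x[0][0]<500 and 140<x[0][1]<260])
print('brass',{n:[x for x in blobs(I[n],(8,70,70),(28,255,255),25)][:30] for n in I})
gy=np.array([-.057,.998,0])
g=np.array([.5414,-.277,.027])
for k,p in (('dial',g-.051*gy+[0,0,.013]),('hex',g),('plugend',g+.057*gy)): print(k,*[proj(q,p).round(1) for q in (W,S,T)])
E
```

```text
wrist [([228.8, 129.9], [223, 110, 13, 40, 365]), ([313.6, 130.7], [308, 114, 12, 33, 358]), ([397.9, 158.6], [395, 140, 9, 28, 114]), ([313.5, 204.2], [293, 185, 42, 39, 1248]), ([292.8, 227.4], [230, 218, 155, 12, 384]), ([317.2, 253.4], [258, 251, 118, 6, 680]), ([357.0, 334.4], [325, 332, 61, 7, 343]), ([283.3, 361.1], [224, 338, 102, 36, 2030])]
scene [([296.1, 206.3], [192, 139, 193, 139, 10290]), ([249.0, 156.6], [246, 150, 6, 12, 35]), ([278.5, 163.8], [275, 159, 10, 11, 39]), ([235.4, 174.6], [226, 169, 23, 12, 168]), ([469.1, 242.3], [460, 233, 20, 19, 232])]
top [([164.5, 7.9], [132, 0, 64, 19, 954]), ([361.7, 39.2], [349, 22, 27, 35, 894]), ([401.4, 39.3], [389, 23, 26, 34, 851]), ([440.5, 39.5], [427, 23, 28, 34, 901]), ([303.1, 49.6], [302, 26, 5, 47, 145]), ([310.5, 138.5], [301, 125, 20, 25, 324]), ([136.5, 179.7], [119, 173, 37, 20, 327]), ([175.6, 194.6], [170, 185, 12, 17, 127]), ([129.2, 206.0], [121, 200, 18, 11, 137]), ([618.9, 261.4], [609, 256, 22, 11, 128]), ([633.0, 310.9], [626, 281, 14, 60, 753]), ([103.3, 392.6], [78, 380, 49, 20, 549])]
brass {'wrist': [
[... 1041 characters left out ...]
 ([569.4, 290.0], [556, 275, 29, 30, 487]), ([353.0, 310.1], [333, 299, 42, 22, 335]), ([147.5, 356.8], [115, 315, 79, 77, 454])], 'top': [([324.1, 34.8], [310, 22, 28, 35, 475]), ([480.2, 40.0], [467, 23, 27, 35, 904]), ([243.6, 135.4], [232, 124, 24, 24, 213]), ([353.1, 200.9], [350, 184, 7, 35, 174]), ([110.4, 190.3], [103, 186, 15, 10, 123]), ([273.9, 204.0], [271, 187, 7, 36, 194]), ([162.9, 194.3], [155, 189, 16, 11, 136]), ([183.4, 196.0], [182, 193, 4, 8, 28]), ([388.5, 203.3], [384, 199, 9, 8, 41]), ([238.9, 227.4], [231, 219, 15, 17, 190])]}
dial [314.1 202.3] [235.8 174.6] [400.8 200.6]
hex [314.  159.5] [250.7 183.1] [383.3 201.8]
plugend [313.9 111.5] [267.3 188.9] [364.6 202.7]
```

Dial seen at wrist (313.5,204) and scene (235.4,174.6), predicted for lying level on the pad at (314,202) and (235.8,174.6); lids, sleeve and bracket where they should be. Hand in.

```bash
python3 -c "
from workcell import arm
print(arm.finish_job(), arm.state()['clock'])"
```

```text
the job is handed in; nothing more can be done
the job is handed in; nothing more can be done
```

The gauge is out of the coupler and lying dial up on the blue pad. I handed the job in about 30 s into the 70 s allowed.

**What I did**
- I drew the sleeve back, and the gauge sprang about 16 mm out. I eased the sleeve most of the way forward in the grip and then let go of it, rather than letting it snap the whole way.
- I pushed the lid over the blue bay to its end stop, where the push peaked at 27 N. I did this while the gauge hung loose in the mouth, before pulling it out.
- I gripped the gauge by its hexagon, drew it straight out, and lowered it into the bay until it touched the pad. I eased the press to about 2 N before opening the fingers.

**Last checks**
- The dial sits within 2 pixels of where a level gauge on the pad should appear, in both the scene and wrist views.
- The sleeve looks fully forward, the open lid is at its stop, and the other bay's bar has not moved.
- The bracket is where it was. I did not measure the other bystanders in the last pictures, but no move came near them.

**What disagreed**
- The real fingertips were about 19 mm higher than the reported TCP. Because of this, the first sleeve grip sat high and partly slipped upward.
- The first two tries at the lid passed over its bar without moving it. I went 19 mm lower from then on, and the grasp and touchdown agreed with that.
- The plug end measured about 3 mm higher than a level gauge would give while it was in the gripper, so the gauge may have settled by a millimetre or two on release.

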